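# Lock the push-button lids of three storage tubs

### The arm

A 6-joint arm with a two-finger parallel gripper is mounted at the origin on the work surface. World frame = base frame: x ahead of the robot, y to its left, z up, the work surface at z = 0. Lengths are in m, angles in rad, forces in N, time in s.
With the tool pointing down it reaches from about 0.35 to 0.975 m from the base axis. Payload 4.9 kg.
Tool frame: the origin (TCP) lies on the centre line of the jaws, within the pads' length; the fingertips stand 22 mm ahead of it and the grasp point (between the pads) lies 3 mm ahead of it (manip.tcp_to_tips is the distance from the TCP to the fingertips, in m); z points along the fingers, x is the direction in which the jaws open and shut, and the axes are right-handed (so a half turn about z gives the same grasp; the last joint's range is limited). The gripper opens to 85 mm and grips with 20 to 120 N. Pads are 22 mm wide; open, the fingers measure 114 mm over their backs; the gripper's body (76 mm by 85 mm) begins 54 mm behind the grasp point. The pads swing forward as they close: fully open they stand 13 mm farther back than shut.
Start: joints at [1.136, 0.053, 1.613, -0, 1.476, -0.119], TCP at [0.194, 0.594, 0.253] pointing down, gripper open.
Joint ranges: [-3.01, 3.01], [-1.01, 2.22], [0.06, 2.58], [-1.02, 4.17], [0.09, 2.62], [-3.14, 3.14]. Speed limits (rad/s): [2.57, 2.57, 3.14, 3.14, 3.14, 3.14].

### API

Orientations are given as a unit quaternion [w, x, y, z].
In Python, from plant import manip gives the robot as it stands.
- The arm moves only by the shell command python3 -m pendant 'ROWS'. ROWS is a JSON object of lists of equal length, an entry for each row: "linear": the shift along the tool's x, y, z in cm, a list of three; "rotation": the turn, a rotation vector about the tool's x, y, z in degrees, a list of three; "grip": the closure, from 0 (fully open) to 1 (shut). A call has exactly 10 rows; each row is the pose to reach, as a shift and turn from the pose commanded when the call began, along the tool's axes at that moment; what a row does not reach only later rows make up. A row lasts 1/12 s, in which the tool goes at most 41.7 mm and 7.16 degrees, less where a joint would pass 70% of its speed; a pose out of reach is approached as far as the arm can. A call with a gripper value outside its range is refused whole. The fingers move at their own pace and stop on an object; the grip force is fixed at half the most. Time passes only in rows, so rows that repeat a pose let the fingers close, or fill a call up. It gives the time, the measured TCP pose, the force and the opening at its end, in the units of the state.
- manip.state(): the state, without advancing time (a new reading comes with each control period).
- manip.grab_frame(name): name is "scene" or "top"; returns the picture (480x640x3 uint8, red, green, blue); there is no depth.
- manip.calibration(name): a dict with "fx", "fy", "cx", "cy" (pixels), "cam_to_world" (4x4, takes a point from camera to world coordinates). Camera axes: x right, y up, looking along -z (the intrinsics and any distortion apply to the point x, -y, -z); pixel columns grow to the right and rows downward; lengths in m; the calibration is good to about 2 mm. A picture is of the moment at which its call begins. calibration takes no time and is no camera call.
- manip.job_done(): hands the job in, once; it reports no verdict.
The state is a dict: "time": time; "joint_pos": joint angles; "joint_vel": joint speeds; "joint_efforts": joint torques, N m; "tool_pos": TCP position; "tool_rot": TCP orientation; "contact_force": force on the tool from outside, world axes, zero at the start; "ft_torque": the same for the moment, N m; "gripper_width": opening from 0.0 (shut) to 1.0 (fully open).
Only numpy, scipy, OpenCV 4.12 (cv2) and the standard library are available. Lean on these libraries where they do the work, as an engineer would, in place of code of your own. Each camera call takes 0.05 s, during which the arm holds its last target. There are 200 camera calls.

### The job

Lock the lids of the three storage tubs on the bench by pressing down the round button in the middle of each lid with a light touch: first the long tub, then the round one, then the square one. Press each button gently, only until it is well down and stays there, without lifting, tipping or pushing away the tubs, and leave the square, the clamp, the dish and the brush where they lie.

Things in the scene. Friction and masses are not known exactly. Their poses are not given: they have to be found in the camera images.
- tub_long: The long storage tub, loose on the bench: rectangular, longer than wide: 125 mm (its x) by 66 mm (its y) by 60 mm high to the lid's flat top, 0.4 kg (mass varies by some 30%). Grey plastic with a white lid, closed all round. Origin at the centre of its underside, z up.
- top_long (a point): Centre of the top face of the long tub's lid button, a white disc 40 mm across in the middle of the lid. It moves down with the button; up, it is 16 mm above the lid (76 mm above the bench), at the hard stop 4 mm above the lid.
- button_long (a joint): How far the long tub's lid button is pressed, m: 0 up (as at the start), locked from 0.005 on, 0.012 at its hard stop, which need not be reached. It starts to move at about 3 N and stiffens by 0.4 N per mm (5 N at 0.005, 6 N at 0.0075, 7.8 N just before the stop). Let go, it stays where it is, or comes back up to about 0.007 if pressed deeper. More than 25 N on a tub is too hard.
- tub_round: The round storage tub, loose on the bench: round: 72 mm in diameter, 85 mm high to the lid's flat top, 0.35 kg (mass varies by some 30%). Grey plastic with a white lid, closed all round. Origin at the centre of its underside, z up.
- top_round (a point): Centre of the top face of the round tub's lid button, a white disc 40 mm across in the middle of the lid. It moves down with the button; up, it is 16 mm above the lid (101 mm above the bench), at the hard stop 4 mm above the lid.
- button_round (a joint): How far the round tub's lid button is pressed, m: 0 up (as at the start), locked from 0.005 on, 0.012 at its hard stop, which need not be reached. It starts to move at about 3 N and stiffens by 0.4 N per mm (5 N at 0.005, 6 N at 0.0075, 7.8 N just before the stop). Let go, it stays where it is, or comes back up to about 0.007 if pressed deeper. More than 25 N on a tub is too hard.
- tub_square: The square storage tub, loose on the bench: square in plan: 70 by 70 mm, 70 mm high to the lid's flat top, 0.35 kg (mass varies by some 30%). Grey plastic with a white lid, closed all round. Origin at the centre of its underside, z up.
- top_square (a point): Centre of the top face of the square tub's lid button, a white disc 40 mm across in the middle of the lid. It moves down with the button; up, it is 16 mm above the lid (86 mm above the bench), at the hard stop 4 mm above the lid.
- button_square (a joint): How far the square tub's lid button is pressed, m: 0 up (as at the start), locked from 0.005 on, 0.012 at its hard stop, which need not be reached. It starts to move at about 3 N and stiffens by 0.4 N per mm (5 N at 0.005, 6 N at 0.0075, 7.8 N just before the stop). Let go, it stays where it is, or comes back up to about 0.007 if pressed deeper. More than 25 N on a tub is too hard.
- square_steel: Bystander: steel engineer square lying flat, dark stock 100 by 20 by 16 mm (along its y) and blade 140 by 26 mm along its x. Origin under the stock's middle.
- spring_clamp: Bystander: wooden spring clamp lying flat, two crossed bars, about 152 by 60 by 22 mm. Origin under its middle, long axis x.
- dish: Bystander: round glass dish, 110 mm across, 38 mm high. Origin at the centre of its underside.
- glue_brush: Bystander: glue brush with silicone bristles lying flat, about 160 by 30 by 12 mm, bristles towards its x.
There are look-alikes about, which are no part of the job. Leave any purple or red look-alike of the tub_round alone.

How it is judged:
By the outcome, as a careful person would: the job done as asked, in the order asked, and still so for the second after the job is handed in, with the robot touching nothing.
It also fails if it takes over 48 s, if anything falls off the work surface, if the arm or the gripper's body presses on something with over 40 N, if the wrist force passes 120 N, or if a joint passes its speed limit or range.

## Working session

There is one attempt and no reset: what is moved stays moved. The work goes in short steps, Python scripts to look and compute and a shell command to move; the robot and the scene stay as the last step left them, time stands still between calls to the robot, and variables do not carry over. Pictures are saved under pics/ and viewed, about 8 in all and at most 12, crops included, and the job is handed in when it is done.

```bash
mkdir -p pics; python3 - <<'E'
from plant import manip
import cv2
for n in("scene","top"):
    cv2.imwrite(f"pics/{n}0.png",manip.grab_frame(n)[:,:,::-1]); print(n,manip.calibration(n))
print(manip.state())
E
```

```text
scene {'fx': 482.121216184044, 'fy': 482.121216184044, 'cx': 321.59470926781984, 'cy': 250.25232066711592, 'cam_to_world': array([[ 0.49423943, -0.46988003,  0.73139603,  1.42388648],
       [ 0.86931259,  0.26249627, -0.41879747, -0.4808113 ],
       [ 0.00479584,  0.842798  ,  0.53820863,  0.71286259],
       [ 0.        ,  0.        ,  0.        ,  1.        ]])}
top {'fx': 472.1682565576278, 'fy': 472.1682565576278, 'cx': 318.733576447821, 'cy': 243.68038674323293, 'cam_to_world': array([[ 0.00446221,  0.99833059, -0.05758572,  0.48268243],
       [-0.99998879,  0.00436345, -0.00184052,  0.01267711],
       [-0.00158618,  0.05759329,  0.99833887,  1.17313231],
       [ 0.        ,  0.        ,  0.        ,  1.        ]])}
{'time': 0.1, 'joint_pos': array([ 1.13598978e+00,  5.32921178e-02,  1.61417003e+00,  8.62162638e-06,
        1.47597019e+00, -1.19032938e-01]), 'joint_vel': array([-0.00064843, -0.00146901, -0.00293649,  0.00121473,  0.0026154 ,
        0.00060483]), 'joint_efforts': array([ 3.13040482e-04, -3.94905603e+01, -3.71361780e+01, -1.29383898e-04,
        3.93668481e-03,  8.91059301e-06]), 'tool_pos': array([0.19389122, 0.59361681, 0.25217715]), 'tool_rot': array([ 4.44077122e-04,  8.09491075e-01,  5.87131462e-01, -8.05560999e-04]), 'contact_force': array([0.52276425, 0.05547396, 0.55437534]), 'ft_torque': array([ 0.00456374,  0.01851956, -0.00592085]), 'gripper_width': 1.0021229625769301}
```

View pics/top0.png

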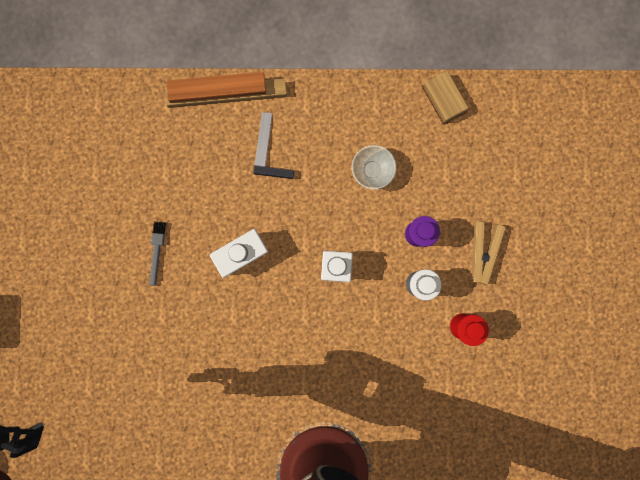

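View pics/scene0.png

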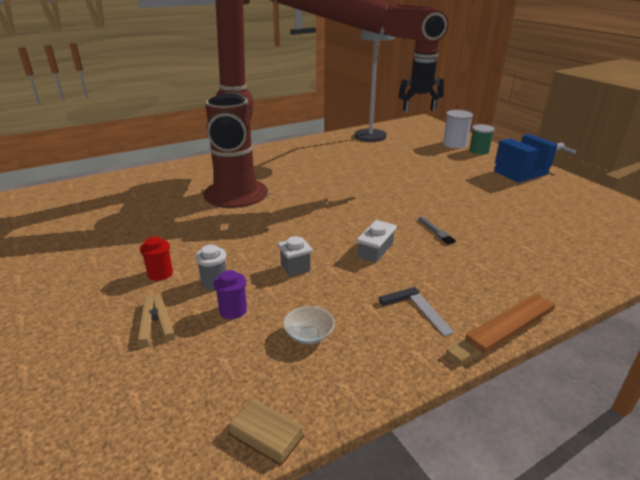

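The top view shows the white buttons at about (238,253) for the long tub, (427,285) for the round and (337,266) for the square. The purple (424,231) and red (470,329) tubs are look-alikes. The scene view agrees: long (378,230), round (211,252), square (296,243).

```bash
cat > h.py <<'E'
import numpy as np
from plant import manip
def ray(n,u,v,z):
    c=manip.calibration(n);T=c["cam_to_world"]
    d=T[:3,:3]@np.array([(u-c["cx"])/c["fx"],-(v-c["cy"])/c["fy"],-1]);o=T[:3,3]
    return o+d*(z-o[2])/d[2]
def totool(p,s=None):
    from scipy.spatial.transform import Rotation as R
    s=s or manip.state();q=s["tool_rot"]
    return R.from_quat(np.r_[q[1:],q[0]]).inv().apply(np.array(p)-s["tool_pos"])*100
E
python3 - <<'E'
from h import *
import cv2
P={"long":((238,253),(378,230),.076),"round":((427,285),(211,252),.101),"square":((337,266),(296,243),.086)}
im=cv2.imread("pics/top0.png");out=[];sc=cv2.imread("pics/scene0.png")
for k,(a,b,z) in P.items():
    print(k,ray("top",*a,z),ray("scene",*b,z))
    f=lambda im,a:cv2.resize(im[a[1]-20:a[1]+20,a[0]-20:a[0]+20],(260,260),interpolation=cv2.INTER_NEAREST)
    out.append(np.vstack([f(im,a),f(sc,b)]))
cv2.imwrite("pics/crop.png",np.hstack(out))
print(manip.tcp_to_tips)
E
```

```text
long [0.52343799 0.20234362 0.076     ] [0.54474496 0.19318445 0.076     ]
round [ 0.45196781 -0.2306814   0.101     ] [ 0.47278829 -0.23438861  0.101     ]
square [ 0.49415705 -0.02755767  0.086     ] [ 0.51217762 -0.03181803  0.086     ]
0.022
```

View pics/crop.png

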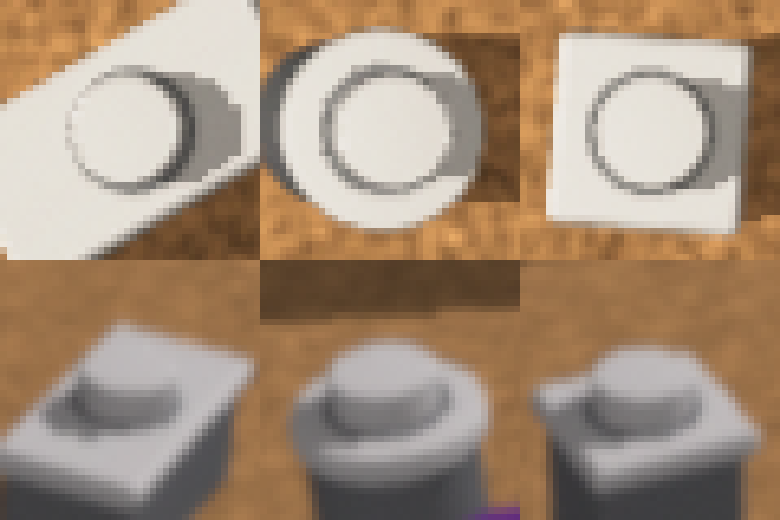

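```bash
python3 -c "
from h import *
for n,p in dict(long=[.523,.202,.160],square=[.494,-.0275,.19],round=[.452,-.231,.19]).items(): print(n,totool(p).round(2))"
```

```text
long [-26.99  43.45   9.26]
square [-49.71  47.82   6.3 ]
round [-70.36  50.14   6.33]
```

```bash
python3 -m pendant '{"linear":[[-2,3.2,0.7],[-4,6.4,1.4],[-6,9.7,2.1],[-8,12.9,2.7],[-10,16.1,3.4],[-12,19.3,4.1],[-14,22.5,4.8],[-16,25.8,5.5],[-18,29,6.2],[-20,32.2,6.9]],"rotation":[[0,0,0],[0,0,0],[0,0,0],[0,0,0],[0,0,0],[0,0,0],[0,0,0],[0,0,0],[0,0,0],[0,0,0]],"grip":[1,1,1,1,1,1,1,1,1,1]}'
python3 -c "
from h import *
print(totool([.523,.202,.160]).round(2))"
```

```text
time: 0.93
tool_pos: [0.4387, 0.3022, 0.1836]
tool_rot: [-0.0, 0.81, 0.587, -0.0]
contact_force: [1.3, 0.2, -0.7]
gripper_width: -0.002
[-6.91 11.13  2.36]
```

```bash
python3 -m pendant '{"linear":[[-1.8,2.9,0.6],[-3.6,5.8,1.2],[-5,8,1.7],[-6.2,10,2.1],[-6.9,11,2.3],[-6.9,11,2.3],[-6.9,11,2.3],[-6.9,11,2.3],[-6.9,11,2.3],[-6.9,11,2.3]],"rotation":[[0,0,0],[0,0,0],[0,0,0],[0,0,0],[0,0,0],[0,0,0],[0,0,0],[0,0,0],[0,0,0],[0,0,0]],"grip":[1,1,1,1,1,1,1,1,1,1]}'
cat > look.py <<'E'
import sys,cv2
from h import *
def look(name,b,z):
    s=manip.state();tip=s["tool_pos"]+[0,0,-.022];out=[]
    for n in("top","scene"):
        im=np.ascontiguousarray(manip.grab_frame(n)[:,:,::-1]);c=manip.calibration(n);T=c["cam_to_world"]
        def pr(p):
            q=T[:3,:3].T@(np.array(p)-T[:3,3]);return np.array([c["cx"]-c["fx"]*q[0]/q[2],c["cy"]+c["fy"]*q[1]/q[2]])
        o=pr([*b,z]).round().astype(int)-30
        k=cv2.resize(im[o[1]:o[1]+60,o[0]:o[0]+60],(390,390),interpolation=cv2.INTER_CUBIC)
        for p,col in((tip,(0,0,255)),([*b,z],(0,255,0))): cv2.drawMarker(k,tuple(((pr(p)-o)*6.5).astype(int).tolist()),col,cv2.MARKER_CROSS,14,1)
        th=np.linspace(0,2*np.pi,40);pts=[((pr([b[0]+.02*np.cos(t),b[1]+.02*np.sin(t),z])-o)*6.5) for t in th]
        cv2.polylines(k,[np.int32(pts)],True,(0,255,0),1);out.append(k)
    cv2.imwrite(f"pics/{name}.png",np.hstack(out));print(s["tool_pos"],s["contact_force"])
if __name__=="__main__": look(sys.argv[1],[float(sys.argv[2]),float(sys.argv[3])],float(sys.argv[4]))
E
python3 look.py l1 .523 .202 .076
```

```text
time: 1.77
tool_pos: [0.5206, 0.2053, 0.1616]
tool_rot: [-0.0, 0.809, 0.588, 0.0]
contact_force: [-0.1, -0.9, -0.3]
gripper_width: -0.005
[0.52062849 0.20529091 0.16161171] [-0.11401113 -0.87352843 -0.34167974]
```

View pics/l1.png

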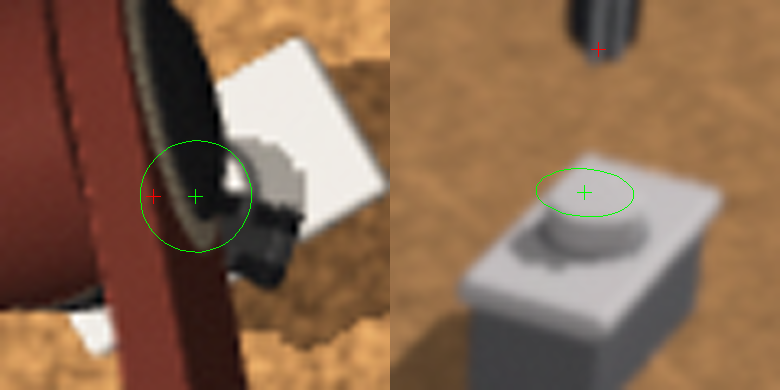

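The tip marker matches in the scene view, while the button's face centre is ambiguous by a few pixels. I'll overlay the full lid and button model on the first pictures.

```bash
python3 - <<'E'
from h import *
import cv2
B={"long":(.523,.202,.060),"round":(.452,-.231,.085),"square":(.494,-.0275,.070)}
cols=[]
def pr(n,p):
    c=manip.calibration(n);T=c["cam_to_world"];q=T[:3,:3].T@(np.array(p)-T[:3,3])
    return np.array([c["cx"]-c["fx"]*q[0]/q[2],c["cy"]+c["fy"]*q[1]/q[2]])
t=np.linspace(0,2*np.pi,60);C=np.c_[np.cos(t),np.sin(t)]
for k,(x,y,z) in B.items():
    col=[]
    for n in("top","scene"):
        im=cv2.imread(f"pics/{n}0.png");o=pr(n,[x,y,z]).round().astype(int)-22
        g=cv2.resize(im[o[1]:o[1]+44,o[0]:o[0]+44],(264,264),interpolation=cv2.INTER_NEAREST).astype(float)
        g=np.clip((g-110)*1.9,0,255).astype(np.uint8) if n=="scene" else g.astype(np.uint8)
        for r,h in((.02,z),(.02,z+.016))+(((.036,z),) if k=="round" else ()):
            cv2.polylines(g,[np.int32([(pr(n,[x+r*a,y+r*b,h])-o+.5)*6 for a,b in C])],True,(0,255,0) if h==z else (0,0,255),1)
        if k!="round":
            a,w,l=(np.deg2rad(-64),.0625,.033) if k=="long" else (np.deg2rad(2.5),.035,.035)
            Rm=np.array([[np.cos(a),-np.sin(a)],[np.sin(a),np.cos(a)]])
            cv2.polylines(g,[np.int32([(pr(n,[*(Rm@[i*w,j*l]+[x,y]),z])-o+.5)*6 for i,j in((1,1),(1,-1),(-1,-1),(-1,1))])],True,(255,0,0),1)
        col.append(g)
    cols.append(np.vstack(col))
cv2.imwrite("pics/model.png",np.hstack(cols))
print(pr("top",[.194,.594,.24]))
E
```

```text
[ 19.19203545 418.62781375]
```

View pics/model.png

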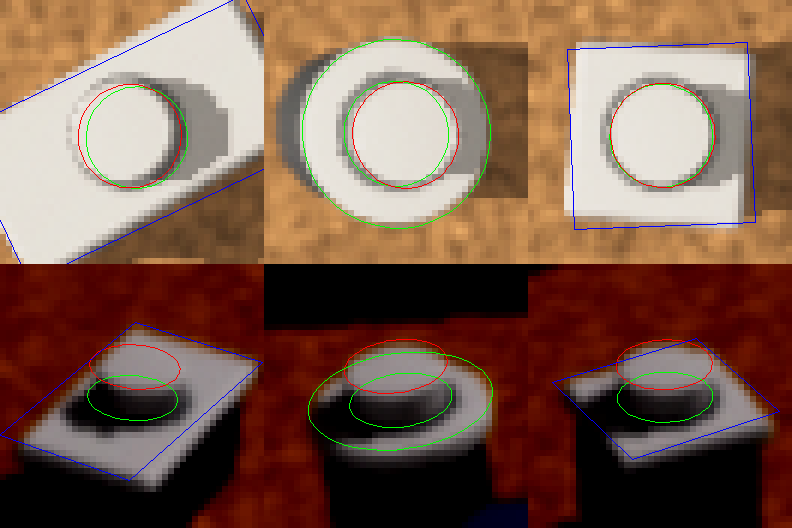

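The model fits the top view to about 1 px and the scene view to 1–1.5 px. The averaged centres are long (.526,.202), round (.4545,-.2325) and square (.4945,-.029).

```bash
python3 -c "
from h import *
print(totool([.526,.202,.103]).round(2))"
```

```text
[-0.13  0.59  5.86]
```

```bash
python3 -m pendant '{"linear":[[-0.1,0.6,1],[-0.1,0.6,2],[-0.1,0.6,3],[-0.1,0.6,4],[-0.1,0.6,4.8],[-0.1,0.6,5.4],[-0.1,0.6,5.8],[-0.1,0.6,5.8],[-0.1,0.6,5.8],[-0.1,0.6,5.8]],"rotation":[[0,0,0],[0,0,0],[0,0,0],[0,0,0],[0,0,0],[0,0,0],[0,0,0],[0,0,0],[0,0,0],[0,0,0]],"grip":[1,1,1,1,1,1,1,1,1,1]}'
python3 look.py l2 .526 .202 .076
```

```text
time: 2.7
tool_pos: [0.527, 0.2015, 0.1039]
tool_rot: [0.0, 0.809, 0.587, 0.0]
contact_force: [-0.1, -0.3, 0.1]
gripper_width: -0.001
[0.52702742 0.20150157 0.10392152] [-0.05499421 -0.28205548  0.14799449]
```

View pics/l2.png

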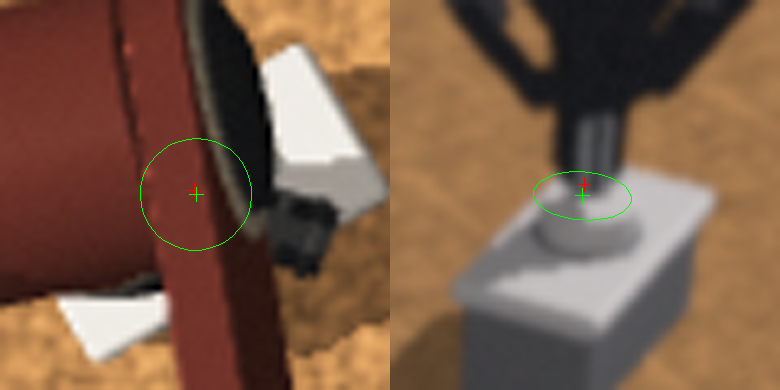

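The tip is about 6 mm above the long button and centred on it. I'll press slowly.

```bash
python3 -m pendant '{"linear":[[0,0,0.3],[0,0,0.5],[0,0,0.6],[0,0,0.7],[0,0,0.8],[0,0,0.85],[0,0,0.9],[0,0,0.9],[0,0,0.9],[0,0,0.9]],"rotation":[[0,0,0],[0,0,0],[0,0,0],[0,0,0],[0,0,0],[0,0,0],[0,0,0],[0,0,0],[0,0,0],[0,0,0]],"grip":[1,1,1,1,1,1,1,1,1,1]}'
```

```text
time: 3.63
tool_pos: [0.5268, 0.2014, 0.0945]
tool_rot: [0.0, 0.81, 0.587, 0.0]
contact_force: [-0.7, -0.6, 4.1]
gripper_width: -0.002
```

```bash
python3 -m pendant '{"linear":[[0,0,0.1],[0,0,0.2],[0,0,0.3],[0,0,0.4],[0,0,0.45],[0,0,0.5],[0,0,0.5],[0,0,0.5],[0,0,0.5],[0,0,0.5]],"rotation":[[0,0,0],[0,0,0],[0,0,0],[0,0,0],[0,0,0],[0,0,0],[0,0,0],[0,0,0],[0,0,0],[0,0,0]],"grip":[1,1,1,1,1,1,1,1,1,1]}'
```

```text
time: 4.47
tool_pos: [0.5268, 0.2014, 0.0895]
tool_rot: [0.0, 0.809, 0.587, 0.0]
contact_force: [-1.1, -0.7, 5.9]
gripper_width: 0.0
```

The force is 5.9 N and the depth about 8 mm, so the button is locked. I'll lift off and check.

```bash
python3 -m pendant '{"linear":[[0,0,-0.5],[0,0,-1.5],[0,0,-3],[0,0,-5],[0,0,-7],[0,0,-9],[0,0,-10],[0,0,-10],[0,0,-10],[0,0,-10]],"rotation":[[0,0,0],[0,0,0],[0,0,0],[0,0,0],[0,0,0],[0,0,0],[0,0,0],[0,0,0],[0,0,0],[0,0,0]],"grip":[1,1,1,1,1,1,1,1,1,1]}'
python3 -c "
from h import *
print(totool([.4545,-.2325,.19]).round(2))"
```

```text
time: 5.3
tool_pos: [0.5258, 0.2012, 0.1877]
tool_rot: [-0.0, 0.81, 0.587, -0.001]
contact_force: [-0.3, 1.0, 0.3]
gripper_width: -0.004
[-43.44   6.7   -0.19]
```

```bash
python3 -m pendant '{"linear":[[-2,0.3,0],[-5,0.8,0],[-9,1.4,0],[-13,2,0],[-17,2.6,0],[-21,3.2,0],[-25,3.9,0],[-29,4.5,0],[-33,5.1,0],[-36,5.6,0]],"rotation":[[0,0,0],[0,0,0],[0,0,0],[0,0,0],[0,0,0],[0,0,0],[0,0,0],[0,0,0],[0,0,0],[0,0,0]],"grip":[1,1,1,1,1,1,1,1,1,1]}'
python3 -c "
from h import *
print(totool([.4545,-.2325,.15]).round(2))"
```

```text
time: 6.13
tool_pos: [0.4663, -0.1604, 0.1875]
tool_rot: [-0.001, 0.81, 0.586, -0.001]
contact_force: [-0.6, 0.1, 0.0]
gripper_width: -0.002
[-7.21  1.14  3.75]
```

```bash
python3 -m pendant '{"linear":[[-2.5,0.4,0],[-5,0.8,0.3],[-6.3,1,1],[-7.1,1.1,2],[-7.1,1.1,2.8],[-7.1,1.1,3.4],[-7.1,1.1,3.7],[-7.1,1.1,3.7],[-7.1,1.1,3.7],[-7.1,1.1,3.7]],"rotation":[[0,0,0],[0,0,0],[0,0,0],[0,0,0],[0,0,0],[0,0,0],[0,0,0],[0,0,0],[0,0,0],[0,0,0]],"grip":[1,1,1,1,1,1,1,1,1,1]}'
python3 -c "
from h import *
print(totool([.4545,-.2325,.128]).round(2))"
```

```text
time: 6.97
tool_pos: [0.4569, -0.2286, 0.1528]
tool_rot: [0.0, 0.809, 0.588, 0.0]
contact_force: [-0.0, -0.4, -0.4]
gripper_width: 0.004
[-0.45 -0.11  2.48]
```

```bash
python3 -m pendant '{"linear":[[-0.2,-0.1,0.5],[-0.3,-0.1,1],[-0.3,-0.1,1.5],[-0.3,-0.1,1.9],[-0.3,-0.1,2.2],[-0.3,-0.1,2.3],[-0.3,-0.1,2.3],[-0.3,-0.1,2.3],[-0.3,-0.1,2.3],[-0.3,-0.1,2.3]],"rotation":[[0,0,0],[0,0,0],[0,0,0],[0,0,0],[0,0,0],[0,0,0],[0,0,0],[0,0,0],[0,0,0],[0,0,0]],"grip":[1,1,1,1,1,1,1,1,1,1]}'
python3 look.py r1 .4545 -.2325 .101; python3 - <<'E'
import cv2,numpy as np
from h import *
t=manip.grab_frame("top")[:,:,::-1]; a=cv2.resize(t[170:350,160:520],(792,396)); b=cv2.imread("pics/r1.png")
cv2.imwrite("pics/r1b.png",cv2.resize(np.vstack([a[:200],cv2.resize(b,(792,396))]),(792,596)))
E
```

```text
time: 7.8
tool_pos: [0.4547, -0.2318, 0.1296]
tool_rot: [0.0, 0.809, 0.587, 0.0]
contact_force: [-0.4, -0.2, -0.1]
gripper_width: 0.003
[ 0.4547121  -0.23175467  0.12960804] [-0.38448877 -0.19034725 -0.12129909]
```

View pics/r1b.png

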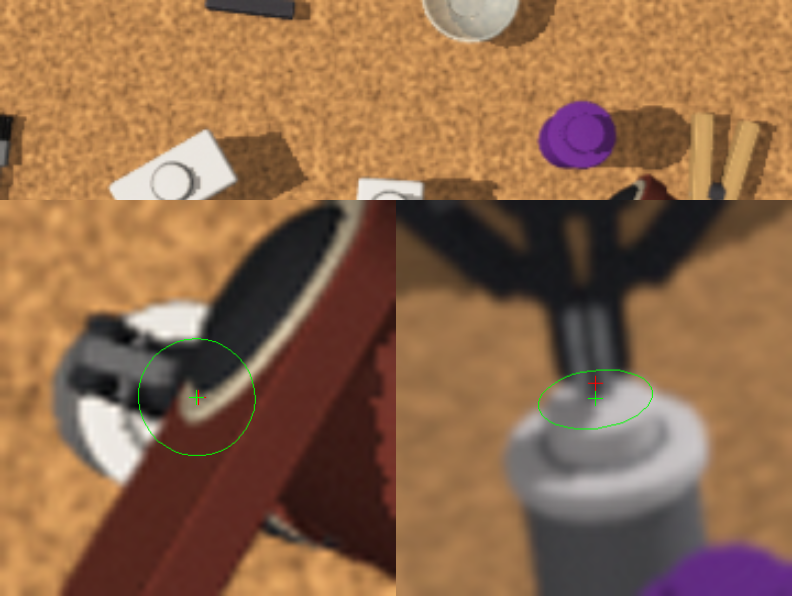

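The long tub is unmoved and its button is lower (shorter shadow). The tip is about 6 mm above the round button, within about 3 mm of centre.

```bash
python3 -m pendant '{"linear":[[0.1,0.1,0.3],[0.1,0.1,0.5],[0.1,0.1,0.6],[0.1,0.1,0.7],[0.1,0.1,0.8],[0.1,0.1,0.9],[0.1,0.1,1.0],[0.1,0.1,1.0],[0.1,0.1,1.0],[0.1,0.1,1.0]],"rotation":[[0,0,0],[0,0,0],[0,0,0],[0,0,0],[0,0,0],[0,0,0],[0,0,0],[0,0,0],[0,0,0],[0,0,0]],"grip":[1,1,1,1,1,1,1,1,1,1]}'
```

```text
time: 8.78
tool_pos: [0.4558, -0.231, 0.1194]
tool_rot: [-0.0, 0.809, 0.587, 0.0]
contact_force: [-1.0, 1.3, 3.5]
gripper_width: 0.003
```

```bash
python3 -m pendant '{"linear":[[0,0,0.1],[0,0,0.2],[0,0,0.3],[0,0,0.4],[0,0,0.45],[0,0,0.5],[0,0,0.5],[0,0,0.5],[0,0,0.5],[0,0,0.5]],"rotation":[[0,0,0],[0,0,0],[0,0,0],[0,0,0],[0,0,0],[0,0,0],[0,0,0],[0,0,0],[0,0,0],[0,0,0]],"grip":[1,1,1,1,1,1,1,1,1,1]}'
```

```text
time: 9.62
tool_pos: [0.4559, -0.231, 0.1145]
tool_rot: [0.0, 0.809, 0.587, 0.0]
contact_force: [-1.0, 1.2, 5.6]
gripper_width: 0.003
```

```bash
python3 -m pendant '{"linear":[[0,0,-0.5],[0,0,-1.5],[0,0,-3],[0,0,-4.5],[0,0,-6],[0,0,-7],[0,0,-7.5],[0,0,-7.5],[0,0,-7.5],[0,0,-7.5]],"rotation":[[0,0,0],[0,0,0],[0,0,0],[0,0,0],[0,0,0],[0,0,0],[0,0,0],[0,0,0],[0,0,0],[0,0,0]],"grip":[1,1,1,1,1,1,1,1,1,1]}'
python3 -c "
from h import *
print(totool([.4945,-.029,.15]).round(2))"
```

```text
time: 10.45
tool_pos: [0.4553, -0.2307, 0.1882]
tool_rot: [-0.001, 0.81, 0.587, -0.0]
contact_force: [0.0, -0.1, -1.2]
gripper_width: 0.002
[20.39 -2.53  3.83]
```

```bash
python3 -m pendant '{"linear":[[2,-0.2,0],[5,-0.6,0],[9,-1.1,0],[13,-1.6,0.5],[17,-2.1,1],[19.5,-2.4,2],[20.4,-2.5,3],[20.4,-2.5,3.8],[20.4,-2.5,3.8],[20.4,-2.5,3.8]],"rotation":[[0,0,0],[0,0,0],[0,0,0],[0,0,0],[0,0,0],[0,0,0],[0,0,0],[0,0,0],[0,0,0],[0,0,0]],"grip":[1,1,1,1,1,1,1,1,1,1]}'
python3 -c "
from h import *
print(totool([.4945,-.029,.114]).round(2))"
```

```text
time: 11.28
tool_pos: [0.4946, -0.0303, 0.1501]
tool_rot: [-0.001, 0.81, 0.587, -0.001]
contact_force: [-0.1, -0.6, 0.7]
gripper_width: -0.004
[ 0.13 -0.04  3.61]
```

```bash
python3 -m pendant '{"linear":[[0.1,0,0.5],[0.1,0,1],[0.1,0,2],[0.1,0,2.7],[0.1,0,3.2],[0.1,0,3.5],[0.1,0,3.6],[0.1,0,3.6],[0.1,0,3.6],[0.1,0,3.6]],"rotation":[[0,0,0],[0,0,0],[0,0,0],[0,0,0],[0,0,0],[0,0,0],[0,0,0],[0,0,0],[0,0,0],[0,0,0]],"grip":[1,1,1,1,1,1,1,1,1,1]}'
python3 look.py s1 .4945 -.029 .086; python3 - <<'E'
import cv2,numpy as np
from h import *
a=cv2.resize(manip.grab_frame("scene")[200:300,160:420,::-1],(780,300)); b=cv2.imread("pics/s1.png")
cv2.imwrite("pics/s1b.png",np.vstack([a,cv2.resize(b,(780,300))]))
E
```

```text
time: 12.12
tool_pos: [0.496, -0.0284, 0.1158]
tool_rot: [0.0, 0.809, 0.587, 0.0]
contact_force: [0.2, 0.1, 0.0]
gripper_width: 0.003
[ 0.49604889 -0.02839725  0.11579382] [0.24732649 0.07940168 0.00927823]
```

View pics/s1b.png

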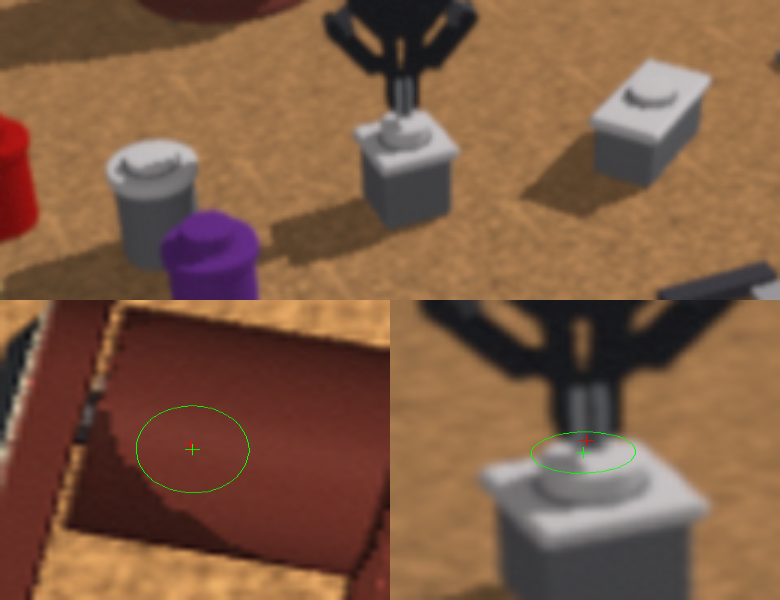

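The round and long buttons are visibly down, and the tip is centred about 8 mm above the square one.

```bash
python3 -m pendant '{"linear":[[0,0,0.3],[0,0,0.5],[0,0,0.7],[0,0,0.8],[0,0,0.9],[0,0,1.0],[0,0,1.1],[0,0,1.1],[0,0,1.1],[0,0,1.1]],"rotation":[[0,0,0],[0,0,0],[0,0,0],[0,0,0],[0,0,0],[0,0,0],[0,0,0],[0,0,0],[0,0,0],[0,0,0]],"grip":[1,1,1,1,1,1,1,1,1,1]}'
```

```text
time: 13.1
tool_pos: [0.4956, -0.0284, 0.1043]
tool_rot: [-0.0, 0.809, 0.587, -0.0]
contact_force: [-2.9, 0.6, 3.3]
gripper_width: 0.001
```

```bash
python3 -m pendant '{"linear":[[0,0,0.1],[0,0,0.2],[0,0,0.3],[0,0,0.4],[0,0,0.45],[0,0,0.5],[0,0,0.5],[0,0,0.5],[0,0,0.5],[0,0,0.5]],"rotation":[[0,0,0],[0,0,0],[0,0,0],[0,0,0],[0,0,0],[0,0,0],[0,0,0],[0,0,0],[0,0,0],[0,0,0]],"grip":[1,1,1,1,1,1,1,1,1,1]}'
```

```text
time: 13.93
tool_pos: [0.4957, -0.0284, 0.0995]
tool_rot: [-0.0, 0.81, 0.587, -0.0]
contact_force: [-3.2, 1.6, 5.8]
gripper_width: 0.001
```

```bash
python3 -m pendant '{"linear":[[0,0,-0.5],[0,0,-1.5],[0,0,-3],[0,0,-5],[0,0,-8],[0,0,-10],[0,-3,-11],[0,-6,-12],[0,-9,-12],[0,-12,-12]],"rotation":[[0,0,0],[0,0,0],[0,0,0],[0,0,0],[0,0,0],[0,0,0],[0,0,0],[0,0,0],[0,0,0],[0,0,0]],"grip":[1,1,1,1,1,1,1,1,1,1]}'
python3 - <<'E'
import cv2,numpy as np
from h import *
f=lambda n:manip.grab_frame(n)[:,:,::-1]
cv2.imwrite("pics/end.png",np.vstack([cv2.resize(f("scene")[200:300,160:420],(780,300)),cv2.resize(f("top")[210:310,200:460],(780,300))]))
E
```

```text
time: 14.77
tool_pos: [0.3811, 0.0091, 0.2206]
tool_rot: [0.001, 0.81, 0.587, 0.001]
contact_force: [-0.1, 1.0, 0.3]
gripper_width: 0.001
```

View pics/end.png

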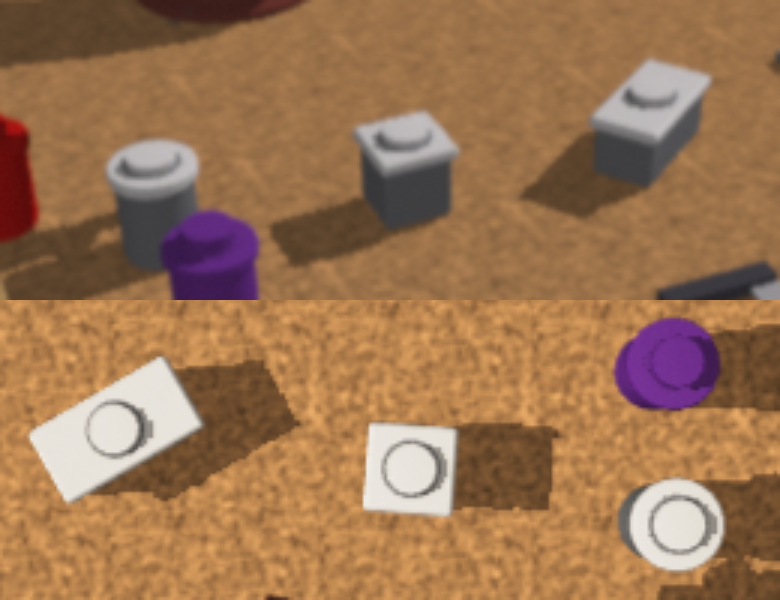

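All three buttons are well down with only short shadows. The tubs and the purple look-alike are where they were, and the arm is clear.

```bash
python3 -c "
from plant import manip
manip.job_done();print(manip.state()['time'])"
```

```text
the job is handed in; nothing more can be done
the job is handed in; nothing more can be done
```

I pressed the three lid buttons with the shut fingertips in the order asked: long, then round, then square. The job was handed in at about 15 s, well inside the 48 s limit.

| Button | Depth from tool height | Final vertical force | Depth implied by force |
|---|---|---|---|
| Long | about 8.5 mm | 5.9 N | about 7 mm |
| Round | about 8.5 mm | 5.6 N | about 6.5 mm |
| Square | about 8.5 mm | 5.8 N | about 7 mm |

- **Locked:** the two depth estimates differ by 1–2 mm, but both are past the 5 mm lock point and short of the hard stop. The last pictures show all three buttons down and staying down after release.
- **Tubs and bystanders:** in the last pictures the tubs stand upright with no visible shift, and the arm touches nothing. Those crops also show the purple look-alike unmoved. I did not re-check the square, clamp, dish and brush individually, but the arm never went near them.
- **Things that disagreed:** the two cameras differed by about 5 mm on the button positions, so I used the average. The square press also showed about 3 N of sideways force, with no visible movement of the tub.

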